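Stopper the spice flask and lower the cabinet flap

TASK

The amber spice flask in the acrylic cabinet has been left open. Set its cork stopper, which stands on the trivet, fully home in the flask's neck without dropping it, then lower the raised flap, which has a wooden grip bar, gently all the way down onto its stop, never letting it slam. Do not hit the hook rail above, and leave the other jars and kitchenware standing where they are.

Things in the scene. Friction and masses are not known exactly. Their poses are not given: they have to be found in the camera images.
- cabinet: Clear acrylic cabinet, fixed: 170 mm deep (x), 340 wide (y), origin at the centre of its underside, front faces its -x. Floor 6 mm; walls 5 mm; front wall 96 high at x = -85; sides rise at 38 degrees to the hinge line at x = +33, z = 188; flat top behind. With the flap up the mouth before the hinge is open from above. Flask and two jars stand at x = -43, y about -92, 0, +92, in any order.
- flap (a joint): Angle of the clear flap (150 mm long, 336 wide, 4 thick, 0.29 kg) in rad: 0 = down on its stop on the front wall, sloping 38 degrees; grows as it is raised; 2.23 = straight up; 2.36 = open limit. Starts at 2.13 to 2.32. The stiff hinge holds it only within about 15 degrees of upright; farther forward it falls by its weight (1.5 N at the bar) and slams if let go.
- flap_handle (a point): Middle of the dark wooden grip bar, 14 mm diameter, 150 long, along y, on steel stems 66 mm either side. From the hinge its axis lies 155 mm along the flap (5 past the free edge) and 38 mm outward, leaving 27 mm clear over the outer face: on the rear side when the flap is up, above it when down. Axes turn with the flap: -x hinge to free edge, +z outward. The bar can turn between the fingers.
- flap_hinge (a point): Middle of the flap's hinge line; same axes as flap_handle, y along the hinge. Opening is a positive turn about +y.
- rail_mid (a point): Middle of a steel hook rail, 12 mm diameter, 520 long, parallel to the cabinet's y, 485 above the shelf, 80 mm behind the cabinet's centre, up to 30 off sideways, on two end posts. With the flap up the grip bar is 140 mm below it at nearly the same depth: a hand pointing straight down onto the bar hits the rail; lean it back 30 to 45 degrees towards the cabinet's front.
- rail: The hook rail with posts and the stainless ladle that hangs from it beyond the cabinet's -y side (bowl down to 185 mm above the shelf), all fixed; origin on the shelf below rail_mid.
- flask: Open amber glass flask standing on the cabinet's floor, loose, 0.22 kg: body 64 mm diameter, 66 mm high, neck 49 mm outside and 40 mm inside diameter with an open mouth. Origin at the centre of its underside, z up.
- flask_rim (a point): Centre of the flask's mouth, at the level of its rim.
- stopper: Cork stopper with dark wooden knob, 60 mm long, 45 g, standing upright on the trivet. From below: tapered plug 24 long, 26 diameter at the tip, 34 at its top; flange 47 diameter, 6 thick, which comes to rest on the flask's rim; round knob 26 diameter, 30 long. Origin at the centre of the tip, z up along its axis.
- stopper_grip (a point): Point on the knob's axis at which to hold it, 52 mm above the tip.
- trivet: Round beech trivet, 160 mm diameter, 12 thick, fixed; origin at the centre of its underside.
- jar_a: Closed spice jar with steel cap and red band, 62 mm diameter, 94 high, in the cabinet beside the flask; origin at the centre of its underside.
- jar_b: Closed spice jar with steel cap and yellow band, same size, in the cabinet; origin at the centre of its underside.
- twist_jar: Glass jar with steel twist cap, 86 mm diameter, 150 high, a bystander; origin at the centre of its underside.
- pepper_mill: Dark wooden pepper mill, 58 mm diameter, 192 high, a bystander; origin at the centre of its underside.
- mortar: Marble mortar with pestle, 120 mm diameter, 140 high, a bystander; origin at the centre of its underside.

How it is judged:
By the outcome, as a careful person would: the job done as asked, in the order asked, and still so for the second after the job is handed in, with the robot touching nothing.
It also fails if it takes over 70 s, if anything falls off the work surface, if the arm or the gripper's body presses on something with over 40 N, if the wrist force passes 120 N, or if a joint passes its speed limit or range.

ROBOT

A 6-joint arm with a two-finger parallel gripper is mounted at the origin on the work surface. World frame = base frame: x ahead of the robot, y to its left, z up, the work surface at z = 0. Lengths are in m, angles in rad, forces in N, time in s.
With the tool pointing down it reaches from about 0.25 to 0.775 m from the base axis. Payload 4 kg.
Tool frame: the origin (TCP) lies on the mounting face of the last link; the fingertips stand 199 mm ahead of it and the grasp point (between the pads) lies 180 mm ahead of it; z points along the fingers, y is the direction in which the jaws open and shut (so a half turn about z gives the same grasp; the last joint's range is limited). The gripper opens to 94 mm and grips with 3 to 60 N. Pads are 16 mm wide; open, the fingers measure 119 mm over their backs; the gripper's body (75 mm by 177 mm) begins 78 mm behind the grasp point.
Start: joints at [1.089, 0.087, 1.371, -0, 1.684, -0.103], TCP at [0.203, 0.511, 0.405] pointing down, gripper open.
Joint ranges: [-3.1, 3.1], [-0.76, 2.03], [0.27, 2.55], [-1.08, 4.22], [0.17, 2.65], [-2.57, 2.57]. Speed limits (rad/s): [2.79, 2.79, 3.14, 3.14, 3.14, 3.14].

INTERFACE

Orientations are given as [roll, pitch, yaw] about the fixed x, y, z axes, in that order (R = Rz(yaw) Ry(pitch) Rx(roll)).
In Python, from rig import state, viewer, env gives the robot as it stands.
- The arm moves only by the tool move_arm, never from a script. Its argument "targets" is text: rows parted by semicolons, each of 6 numbers parted by spaces: the shift along the tool's x, y, z in cm, then the turn, a rotation vector about the tool's x, y, z in degrees. In form: tx ty tz wx wy wz; .... A call has 1 to 8 rows; each row is the pose to reach, as a shift and turn from the pose measured when the call began, along the tool's axes at that moment; what a row does not reach only later rows make up. A row lasts 1/8 s, in which the tool goes at most 62.5 mm and 10.7 degrees, less where a joint would pass 70% of its speed; a pose out of reach is approached as far as the arm can. A call with a gripper value outside its range is refused whole. "jaw" is the opening, from 0 (shut) to 1 (fully open), set as the call begins (left out, the last holds). The fingers move at their own pace and stop on an object; "grip_force" is the grip in N (left out, the last holds). Time passes only in rows, so rows that repeat a pose let the fingers close. It gives the time, the measured TCP pose, the force and the opening at its end, in the units of the state.
- state(): the state, without advancing time (a new reading comes with each control period).
- viewer.get_image(name): name is "scene" or "top"; returns the picture (384x512x3 uint8, blue, green, red); there is no depth.
- viewer.camera_model(name): a dict with "mtx" (3x3 intrinsics, pixels), "k1" (the pictures are not rectified: a ray, as slopes to the right and down, at radius r is drawn at 1 + k1 r^2 times it, then the intrinsics apply), "rvec" (rotation vector, rad) and "tvec" (3), from world to camera coordinates, as OpenCV has them. Camera axes: x right, y down, z forward; pixel columns grow to the right and rows downward; lengths in m; the calibration is good to about 2 mm. A picture is of the moment at which its call begins. camera_model takes no time and is no camera call.
- env.hand_in(): hands the job in, once; it reports no verdict.
The state is a dict: "time": time; "joint_positions": joint angles; "qvel": joint speeds; "tau": joint torques, N m; "eef_pos": TCP position; "orientation": TCP orientation; "force": force on the tool from outside, world axes, zero at the start; "ft_torque": the same for the moment, N m; "finger_gap": finger opening in m.
Only numpy, scipy, OpenCV 4.12 (cv2) and the standard library are available. Lean on these libraries where they do the work, as an engineer would, in place of code of your own. Each camera call takes 0.05 s, during which the arm holds its last target. There are 200 camera calls.

## Working session

There is one attempt and no reset: what is moved stays moved. The work goes in short steps, Python scripts to look and compute and a tool call to move; the robot and the scene stay as the last step left them, time stands still between calls to the robot, and variables do not carry over. Pictures are saved under pics/ and viewed, about 8 in all and at most 12, crops included, and the job is handed in when it is done.

Besides the shell and the picture viewer there is one more tool, called in YAML: its name, and indented under it one key for each argument. move_arm: Moves the arm, as the interface text tells. Its arguments: {"type":"object","properties":{"targets":{"type":"string"},"jaw":{"type":"number"},"grip_force":{"type":"number"}},"required":["targets"]}

```bash
mkdir -p pics; cat > h.py <<'E'
import numpy as np, cv2
from scipy.spatial.transform import Rotation as R
from rig import state, viewer, env
def cam(n):
    c=viewer.camera_model(n); M=R.from_rotvec(np.ravel(c['rvec'])).as_matrix(); return np.array(c['mtx']),float(c['k1']),M,np.ravel(c['tvec'])
def proj(n,P):
    K,k,M,t=cam(n); q=np.atleast_2d(P)@M.T+t; s=q[:,:2]/q[:,2:]; s=s*(1+k*(s**2).sum(1,keepdims=True)); return s*[K[0,0],K[1,1]]+K[:2,2]
def ray(n,uv):
    K,k,M,t=cam(n); d=(np.array(uv,float)-K[:2,2])/[K[0,0],K[1,1]]; s=d.copy()
    for _ in range(20): s=d/(1+k*(s@s))
    v=M.T@np.r_[s,1]; return -M.T@t, v/np.linalg.norm(v)
def onz(n,uv,z):
    o,v=ray(n,uv); return o+v*(z-o[2])/v[2]
def tri(a,b):
    (o,v),(p,w)=ray('scene',a),ray('top',b); s=np.linalg.lstsq(np.c_[v,-w],p-o,rcond=None)[0]
    x,y=o+s[0]*v,p+s[1]*w; return (x+y)/2, np.linalg.norm(x-y)
def save(n,f,crop=None,sc=1):
    im=viewer.get_image(n)
    if crop: im=im[crop[1]:crop[3],crop[0]:crop[2]]
    cv2.imwrite('pics/'+f,cv2.resize(im,None,fx=sc,fy=sc,interpolation=cv2.INTER_CUBIC))
E
python3 - <<'E'
from h import *
save('scene','s0.png',None,1.5);save('top','t0.png',None,1.5)
for n in('scene','top'):
    K,k,M,t=cam(n);print(n,K,k,-M.T@t,M[2])
print(state())
E
```

```text
scene [[359.01460908   0.         253.62262266]
 [  0.         359.01460908 186.16905406]
 [  0.           0.           1.        ]] -0.019434261254416083 [0.08385492 0.55958537 1.37764797] [ 0.34285011 -0.45055691 -0.82428895]
top [[422.61286831   0.         260.93502289]
 [  0.         422.61286831 192.99019294]
 [  0.           0.           1.        ]] -0.10335704636345211 [ 0.41897972 -0.01341221  1.57580335] [ 0.09460817 -0.02051868 -0.99530311]
{'time': 0.1, 'joint_positions': array([ 1.08890732e+00,  8.78698957e-02,  1.37207053e+00, -1.48540420e-05,
        1.68358799e+00, -1.03099684e-01]), 'qvel': array([ 0.00018952, -0.00067712, -0.0035387 , -0.00181793,  0.00052166,
        0.00122917]), 'tau': array([ 2.39763118e-03, -3.41252339e+01, -3.03301156e+01,  7.20449514e-02,
        3.04045086e-02, -1.03315347e-04]), 'eef_pos': array([0.20334853, 0.51092284, 0.40364349]), 'orientation': array([-3.13966565e+00, -1.84538600e-04,  2.76280150e+00]), 'force': array([0.80167501, 0.51127625, 0.76227599]), 'ft_torque': array([-0.0374223 ,  0.02925314,  0.03238897]), 'finger_gap': 0.09400663519325829}
```

View pics/s0.png

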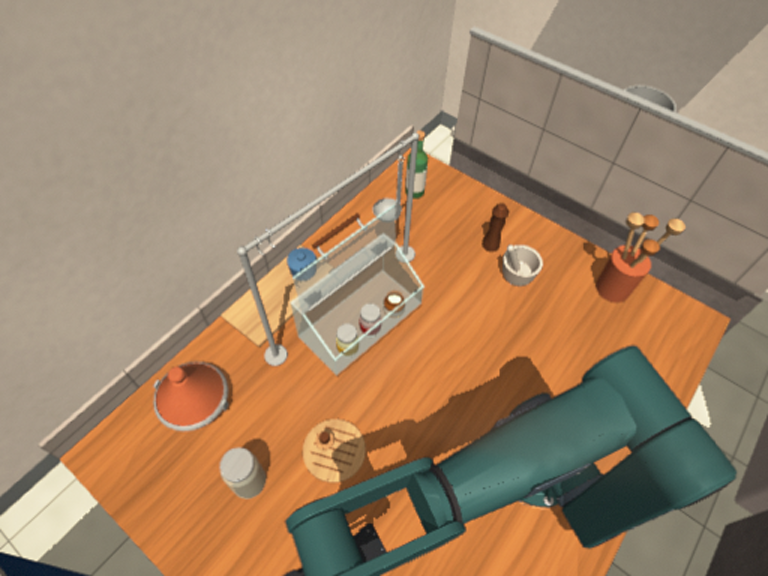

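View pics/t0.png

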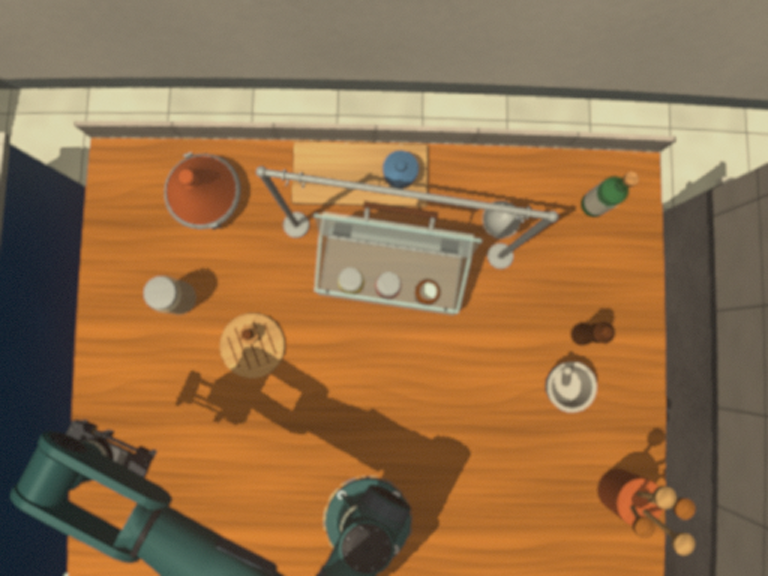

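The scene view shows the flask in the right-most slot at about (263,200), the stopper on the trivet at about (217,292), and the flap up under the rail. The top view shows the flask mouth at (285,194), the stopper at (166,222) and the rail from (174,114) to (368,144). I'll zoom in for exact pixels.

```bash
python3 - <<'E'
from h import *
a=viewer.get_image('top')[105:255,140:375];b=viewer.get_image('scene')[85:255,155:290]
c=viewer.get_image('scene')[270:325,195:250]
r=lambda i,s:cv2.resize(i,None,fx=s,fy=s,interpolation=cv2.INTER_CUBIC)
cv2.imwrite('pics/t1.png',r(a,3.4))
B=r(b,3.4);C=r(c,5);P=np.zeros((B.shape[0],B.shape[1]+C.shape[1],3),np.uint8);P[:,:B.shape[1]]=B;P[:C.shape[0],B.shape[1]:]=C
cv2.imwrite('pics/s1.png',P)
E
```

```text
(no output)
```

View pics/t1.png

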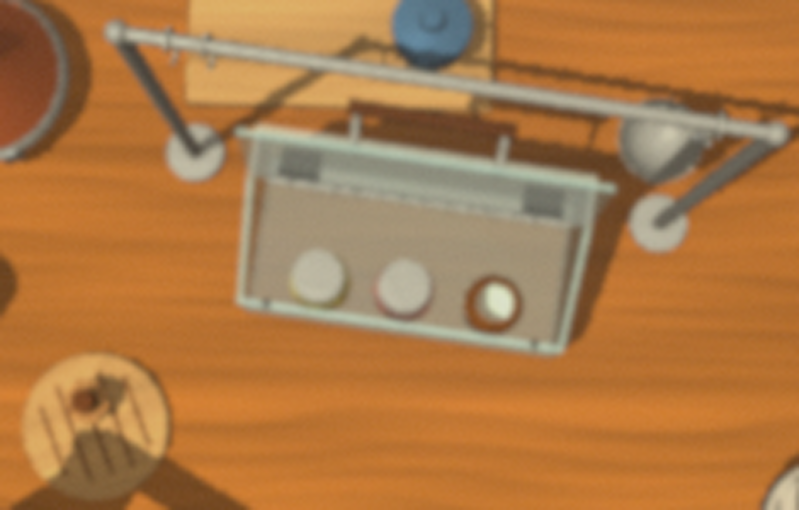

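View pics/s1.png

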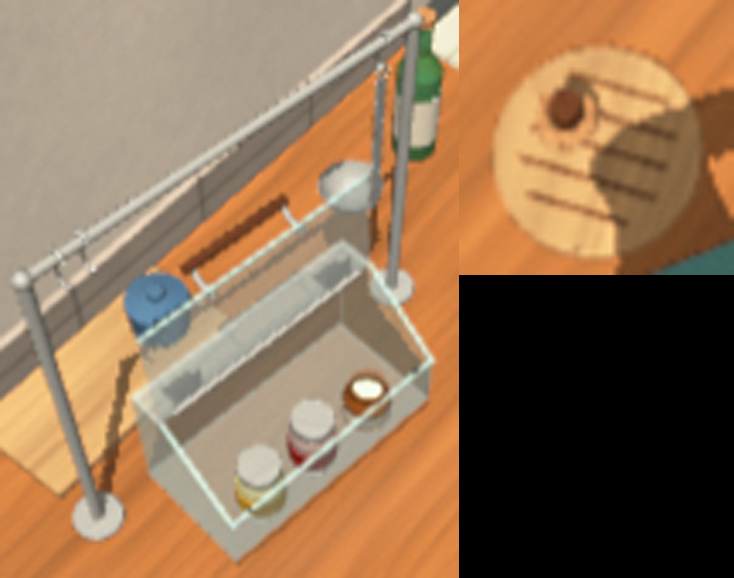

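```bash
cat > m.py <<'E'
from h import *
T=lambda U:(np.array(U)+.5)/3.4-.5+[140,105]
S=lambda U:(np.array(U)+.5)/3.4-.5+[155,85]
D=dict(rim=((367,389),(496,302)),cl=((233,525),(240,302)),cr=((433,361),(562,350)),railL=((22,281),(116,33)),railR=((416,20),(778,133)),barL=((185,270),(350,104)),barR=((287,200),(515,130)),jy=((260,466),(318,274)),jr=((312,418),(404,286)),hl=((136,399),(241,133)))
P={}
for k,(a,b) in D.items(): P[k],e=tri(S(a),T(b)); print(k,P[k].round(4),'err %.4f'%e)
st=tri((np.array([107.5,107.5]))/5-.5+[195,270],T((86,400)));print('knob',st)
print('top onz jars',onz('top',T((318,274)),.1),onz('top',T((404,286)),.1))
for v in('rail','bar','c'):
    d=P[v+('r' if v=='c' else 'R')]-P[v+('l' if v=='c' else 'L')];print(v,np.linalg.norm(d),np.degrees(np.arctan2(d[0],-d[1])))
E
python3 m.py
```

```text
rim [ 0.5627 -0.1346  0.0538] err 0.0027
cl [0.5527 0.1333 0.0988] err 0.0023
cr [ 0.5104 -0.2014  0.0905] err 0.0034
railL [0.7254 0.1984 0.4845] err 0.0033
railR [ 0.6594 -0.3211  0.4819] err 0.0042
barL [0.7067 0.0181 0.3372] err 0.0047
barR [ 0.6864 -0.1278  0.3369] err 0.0064
jy [0.5829 0.053  0.0921] err 0.0056
jr [ 0.573  -0.0356  0.0988] err 0.0026
hl [0.7025 0.1241 0.2121] err 0.0105
knob (array([0.4485339 , 0.29670805, 0.05751252]), np.float64(0.003364796380943488))
top onz jars [0.58441704 0.05418357 0.1       ] [ 0.57396816 -0.03487992  0.1       ]
rail 0.5236875719954157 -7.238255747530916
bar 0.14727047128973933 -7.906214477281806
c 0.3373953976968095 -7.203380184567423
```

The measurements agree with the given sizes: bar z 0.337 at 157 mm from the hinge, rail 0.52 m long, yaw −7.2°. I'll zoom in on the flask for its rim height and work out the first move.

```bash
cat >> h.py <<'E'
C0=np.array([.616,-.0448,0]); YAW=-.126; RC=R.from_euler('z',YAW).as_matrix()
def w(x,y,z): return C0+RC@[x,y,z]
def down(yaw): return R.from_euler('xyz',[np.pi,0,yaw])
def lean(a):  # jaw across the bar, hand leaning back by a deg
    a=np.radians(a); z=np.array([np.sin(a),0,-np.cos(a)]); y=np.array([np.cos(a),0,np.sin(a)]); return R.from_matrix(RC@np.c_[[0,1,0],y,z])
def go(g,Rt,off=.18):  # delta (tool cm, deg) putting grasp point at g
    s=state(); R0=R.from_euler('xyz',s['orientation']); t=np.asarray(g)-off*Rt.as_matrix()[:,2]
    return np.r_[(R0.inv().apply(t-s['eef_pos'])*100), np.degrees((R0.inv()*Rt).as_rotvec())].round(2)
def show():
    s=state(); R0=R.from_euler('xyz',s['orientation']); g=s['eef_pos']+.18*R0.as_matrix()[:,2]
    print('t',s['time'],'grasp',g.round(4),'cab',(RC.T@(g-C0)).round(4),'rpy',np.degrees(s['orientation']).round(1),'F',s['force'].round(1),'gap',round(s['finger_gap'],4),'q',s['joint_positions'].round(2))
E
python3 - <<'E'
from h import *
r=lambda i:cv2.resize(i,None,fx=10,fy=10,interpolation=cv2.INTER_CUBIC)
a=viewer.get_image('top')[178:210,268:304];b=viewer.get_image('scene')[185:217,248:284]
cv2.imwrite('pics/f.png',np.hstack([r(a),r(b)]))
show(); print(go([.4485,.297,.20],down(np.pi-.126)))
E
```

```text
t 0.35 grasp [0.2033 0.5109 0.2244] cab [-0.4792  0.4995  0.2244] rpy [-180.    -0.   158.3] F [-0.4 -0.7  0.2] gap 0.0942 q [ 1.09  0.09  1.37 -0.    1.68 -0.1 ]
[-3.069e+01 -1.082e+01  2.450e+00 -3.000e-02 -1.000e-02 -1.448e+01]
```

View pics/f.png

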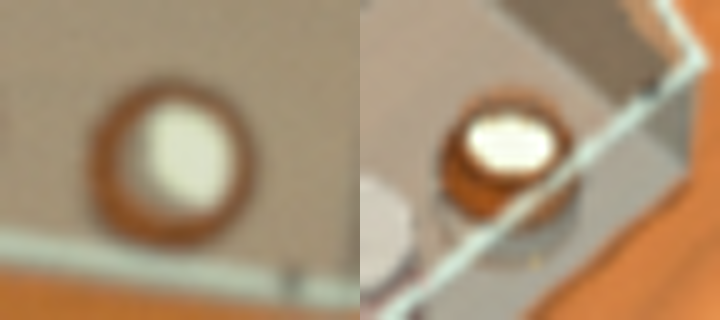

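The flask zoom puts the mouth opening at (178,156) in the top crop and (150,145) in the scene crop. Both match a 40 mm opening.

```bash
python3 - <<'E'
from h import *
a=np.array([17.8,15.6])-.5+.05+[268,178];b=np.array([15,14.5])-.45+[248,185]
p,e=tri(b,a);print(p,e,'cab',RC.T@(p-C0))
for z in(.07,.08,.09):
    print(z,*[ (RC.T@(onz(n,q,z)-C0))[:2].round(4) for n,q in(('top',a),('scene',b))])
E
```

```text
[ 0.56337944 -0.1342628   0.05388451] 0.0038731858202708525 cab [-0.0409609  -0.09536625  0.05388451]
0.07 [-0.0411 -0.0931] [-0.0494 -0.0889]
0.08 [-0.0422 -0.0925] [-0.0536 -0.0841]
0.09 [-0.0432 -0.0918] [-0.0578 -0.0793]
```

move_arm:
  targets: "-6 -2 1 0 0 -3; -12 -4 1 0 0 -7; -18 -6 2 0 0 -10; -24 -8 2 0 0 -14; -30.7 -10.8 2.4 0 0 -14.5; -30.7 -10.8 2.4 0 0 -14.5; -30.7 -10.8 2.4 0 0 -14.5"
  jaw: 1

```text
time: 1.23
eef_pos: [0.4491, 0.2967, 0.3802]
orientation: [-3.141, -0.001, 3.014]
force: [-0.5, -0.4, -1.1]
finger_gap: 0.094
```

move_arm:
  targets: "0 0 4 0 0 0; 0 0 8 0 0 0; 0 0 10.5 0 0 0; 0 0 12 0 0 0; 0 0 13 0 0 0; 0 0 13.6 0 0 0; 0 0 13.6 0 0 0"
  jaw: 0.7

```text
time: 2.1
eef_pos: [0.449, 0.2968, 0.2446]
orientation: [3.141, -0.001, 3.014]
force: [-0.1, -0.4, -0.2]
finger_gap: 0.0655
```

move_arm:
  targets: "0 0 0 0 0 0; 0 0 0 0 0 0; 0 0 0 0 0 0; 0 0 0 0 0 0; 0 0 0 0 0 0; 0 0 0 0 0 0"
  jaw: 0
  grip_force: 15

```text
time: 2.85
eef_pos: [0.449, 0.2969, 0.2447]
orientation: [3.141, -0.001, 3.014]
force: [0.2, 0.8, 0.8]
finger_gap: 0.026
```

```bash
python3 - <<'E'
from h import *
show(); r=lambda i,s:cv2.resize(i,None,fx=s,fy=s,interpolation=cv2.INTER_CUBIC)
a=viewer.get_image('top')[185:255,130:210];b=viewer.get_image('scene')[260:330,180:260]
cv2.imwrite('pics/g.png',np.hstack([r(a,5),r(b,5)]))
E
```

```text
t 2.85 grasp [0.4489 0.297  0.0647] cab [-0.2087  0.3181  0.0647] rpy [180.   -0.  172.7] F [0.2 0.8 0.8] gap 0.026 q [ 0.48  0.15  1.63  0.    1.37 -0.96]
```

View pics/g.png

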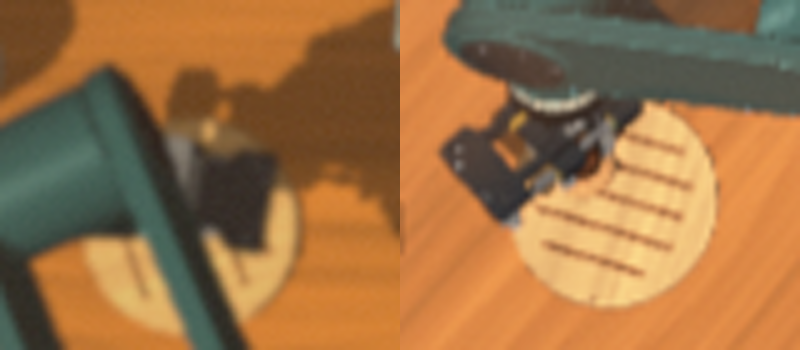

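The gap of 26 mm matches the knob, so it is held. Now lift and carry.

move_arm:
  targets: "0 0 -2 0 0 0; 0 0 -6 0 0 0; 0 0 -11 0 0 0; 0 0 -15.5 0 0 0; 0 0 -15.5 0 0 0"

```text
time: 3.58
eef_pos: [0.4495, 0.297, 0.4045]
orientation: [3.136, 0.007, 3.014]
force: [0.4, 0.3, -0.5]
finger_gap: 0.0259
```

```bash
python3 - <<'E'
from h import *
show(); print(go(w(-.042,-.093,.22),down(np.pi-.126)))
E
```

```text
t 3.575 grasp [0.4509 0.2979 0.2245] cab [-0.2069  0.3192  0.2245] rpy [179.7   0.4 172.7] F [ 0.4  0.3 -0.5] gap 0.0259 q [ 0.48  0.06  1.4   0.    1.67 -0.96]
[-16.67 -41.1    0.34   0.32   0.42  -0.08]
```

move_arm:
  targets: "-1 -5 0 0 0 0; -3 -10.5 0 0 0 0; -5 -16 0 0 0 0; -7.5 -21.5 0 0 0 0; -10 -27 0 0 0 0; -12.5 -32.5 0 0 0 0; -15 -38 0 0 0 0; -16.7 -41.1 0.3 0.3 0.4 0"

```text
time: 4.58
eef_pos: [0.563, -0.1348, 0.398]
orientation: [3.141, -0.003, 3.011]
force: [0.7, -0.2, 0.2]
finger_gap: 0.0257
```

move_arm:
  targets: "0 0 0 0 0 0; 0 0 0 0 0 0"

```text
time: 4.82
eef_pos: [0.5628, -0.1343, 0.3961]
orientation: [3.14, -0.006, 3.011]
force: [-0.4, -0.0, -0.3]
finger_gap: 0.0255
```

```bash
python3 - <<'E'
from h import *
show(); print(go(w(-.042,-.093,.15),down(np.pi-.126)))
r=lambda i,s:cv2.resize(i,None,fx=s,fy=s,interpolation=cv2.INTER_CUBIC)
a=viewer.get_image('top')[140:230,200:310];b=viewer.get_image('scene')[140:230,210:320]
cv2.imwrite('pics/i.png',np.hstack([r(a,3.6),r(b,3.6)]))
E
```

```text
t 4.825 grasp [ 0.5616 -0.1338  0.2162] cab [-0.0427 -0.0952  0.2162] rpy [179.9  -0.4 172.5] F [-0.4 -0.  -0.3] gap 0.0255 q [-0.33  0.15  1.31  0.    1.68 -1.77]
[ 0.    0.24  6.62  0.11 -0.37 -0.24]
```

View pics/i.png

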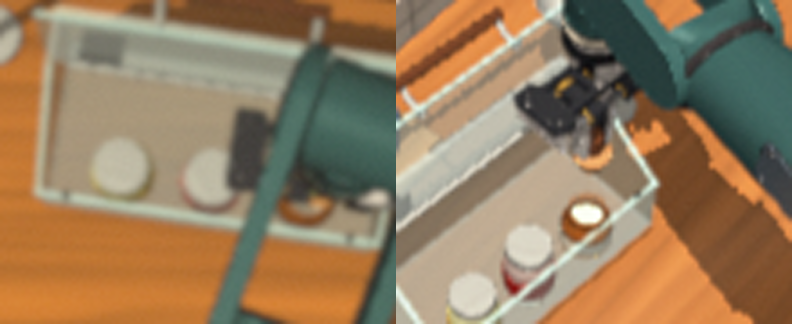

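The scene view shows the stopper held upright below the fingers, with the flange at about (266,184) px, and the flask mouth still at (262,199). I'll check that against the projection.

```bash
python3 - <<'E'
from h import *
s=state();R0=R.from_euler('xyz',s['orientation']);g=s['eef_pos']+.18*R0.as_matrix()[:,2]
for n in('scene','top'):
    print(n,proj(n,[g-[0,0,.022],g-[0,0,.028],g-[0,0,.052], w(-.042,-.093,.072),w(-.042,-.093,.085)]).round(1))
im=viewer.get_image('scene')[165:205,245:290].astype(int);hsv=cv2.cvtColor(im.astype(np.uint8),cv2.COLOR_BGR2HSV)
m=(hsv[...,0]<20)&(hsv[...,1]>70)
for i,row in enumerate(m[:25]): print(165+i,''.join('#' if x else '.' for x in row))
E
```

```text
scene [[263.4 180.5]
 [263.4 181.4]
 [263.2 184.8]
 [262.  197.2]
 [262.1 195.6]]
top [[288.8 190. ]
 [288.6 190.2]
 [288.  190.9]
 [285.3 193.3]
 [285.6 193. ]]
165 .........##.................#..###...........
166 .........##.................##.###...........
167 ...............................#####.........
168 ...............................######........
169 ................................######.......
170 .................#.............##############
171 ................###............##############
172 ..................##...........##############
173 ..................###.........###############
174 ..................###.......#################
175 ...................###......#################
176 ...................####......################
177 ..##...............####.......###############
178 .####..............####..##...###############
179 ######.............####.####..###############
180 #######............#########...##############
181 ######.............###########..#############
182 #####..............###########..#############
183 ####..........##..#############..############
184 ###...........#################...###########
185 ##.............#################...##########
186 ................################...##########
187 ................#################...#########
188 ..................##.############....########
189 .......................###########...########
```

move_arm:
  targets: "0 0.1 2 0 -0.2 -0.1; 0 0.2 4 0 -0.3 -0.2; 0 0.2 6 0 -0.4 -0.2; 0 0.2 7.2 0 -0.4 -0.2; 0 0.2 7.2 0 -0.4 -0.2"

```text
time: 5.6
eef_pos: [0.5625, -0.1305, 0.3252]
orientation: [3.14, 0.002, 3.018]
force: [-0.2, -0.5, 0.2]
finger_gap: 0.0258
```

```bash
python3 - <<'E'
from h import *
show(); save('scene','j.png',(235,165,295,215),11)
s=state();R0=R.from_euler('xyz',s['orientation']);g=s['eef_pos']+.18*R0.as_matrix()[:,2]
p=proj('scene',[g-[0,0,.022],g-[0,0,.052],w(-.042,-.093,.072)]);print((p+.5-[235,165])*11)
E
```

```text
t 5.6 grasp [ 0.5629 -0.1304  0.1452] cab [-0.0419 -0.0915  0.1452] rpy [1.799e+02 1.000e-01 1.729e+02] F [-0.2 -0.5  0.2] gap 0.0258 q [-0.33  0.18  1.43  0.    1.53 -1.77]
[[304.22473761 286.41954004]
 [301.5412579  329.3729184 ]
 [302.93411997 359.73620099]]
```

View pics/j.png

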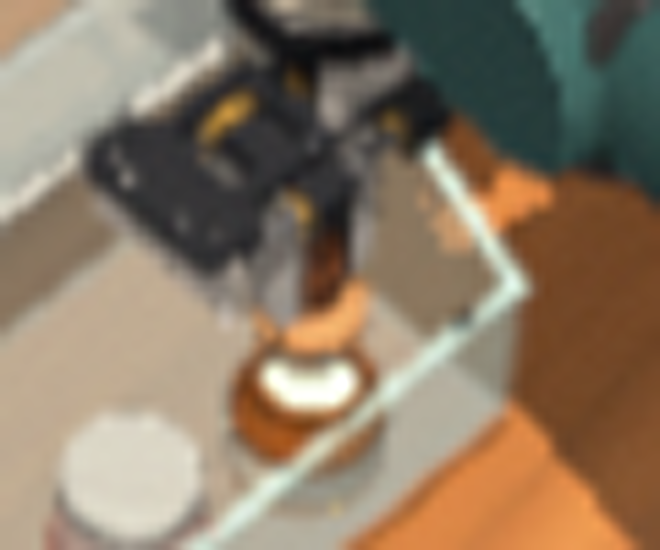

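The flange and tip project where predicted, within 1 mm. The mouth reads between the two cameras' estimates, so I'll aim at the mean (x −44 mm) and go down slowly, watching the force.

move_arm:
  targets: "0.2 0 0.5 0 0 0; 0.2 0 1 0 0 0; 0.2 0 1.5 0 0 0; 0.2 0 2 0 0 0; 0.2 0 2.4 0 0 0; 0.2 0 2.7 0 0 0; 0.2 0 3 0 0 0; 0.2 0 3 0 0 0"

```text
time: 6.65
eef_pos: [0.5608, -0.1306, 0.296]
orientation: [3.141, 0.003, 3.017]
force: [-0.5, 0.2, -0.2]
finger_gap: 0.0262
```

move_arm:
  targets: "0 0 0.3 0 0 0; 0 0 0.6 0 0 0; 0 0 0.9 0 0 0; 0 0 1.2 0 0 0; 0 0 1.2 0 0 0"

```text
time: 7.28
eef_pos: [0.5608, -0.1305, 0.2835]
orientation: [3.14, 0.003, 3.017]
force: [-0.6, 0.5, 0.2]
finger_gap: 0.026
```

```bash
python3 - <<'E'
from h import *
show(); save('scene','k.png',(235,165,295,215),11)
E
```

```text
t 7.275 grasp [ 0.5613 -0.1304  0.1035] cab [-0.0435 -0.0918  0.1035] rpy [179.9   0.2 172.9] F [-0.6  0.5  0.2] gap 0.026 q [-0.33  0.2   1.49  0.    1.45 -1.77]
```

View pics/k.png

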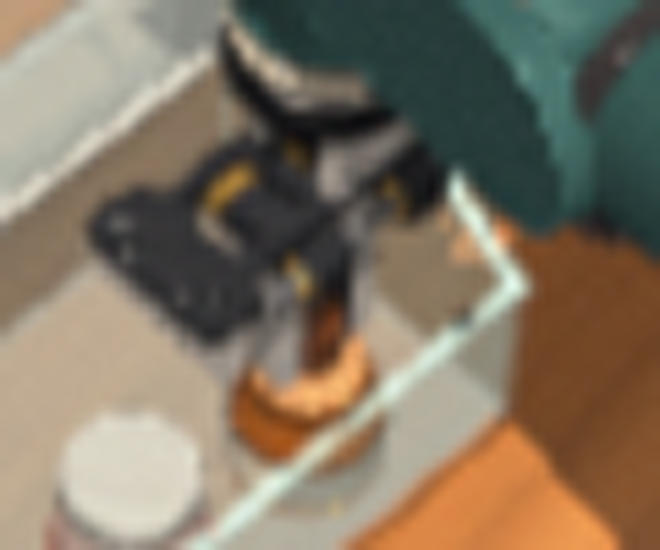

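The stopper is entering the neck: the flange sits inside the outline of the flask's top and the flask has not moved. Continuing in 1.5 mm steps.

move_arm:
  targets: "0 0 0.15 0 0 0; 0 0 0.3 0 0 0; 0 0 0.45 0 0 0; 0 0 0.45 0 0 0"

```text
time: 7.82
eef_pos: [0.561, -0.1305, 0.2808]
orientation: [3.141, 0.005, 3.017]
force: [-0.9, 1.6, 4.7]
finger_gap: 0.0263
```

move_arm:
  targets: "0 0 0.1 0 0 0; 0 0 0.2 0 0 0; 0 0 0.3 0 0 0; 0 0 0.3 0 0 0"

```text
time: 8.32
eef_pos: [0.5612, -0.1303, 0.2801]
orientation: [3.141, 0.007, 3.018]
force: [-3.5, 2.3, 9.9]
finger_gap: 0.0258
```

Contact is firm at grip height 0.100, which is the flange on a rim at z 0.072, so the stopper is home. Release and rise.

move_arm:
  targets: "0 0 -0.15 0 0 0; 0 0 -0.15 0 0 0; 0 0 -0.15 0 0 0; 0 0 -0.15 0 0 0"
  jaw: 0.5

```text
time: 8.82
eef_pos: [0.5611, -0.1303, 0.281]
orientation: [3.141, 0.006, 3.018]
force: [1.3, -0.1, -0.2]
finger_gap: 0.0469
```

move_arm:
  targets: "0 0 -1 0 0 0; 0 0 -3 0 0 0; 0 0 -7 0 0 0; 0 0 -12 0 0 0; 0 0 -12 0 0 0"

```text
time: 9.45
eef_pos: [0.5608, -0.1305, 0.4077]
orientation: [-3.14, 0.017, 3.018]
force: [0.0, -0.3, 0.1]
finger_gap: 0.0469
```

```bash
python3 - <<'E'
from h import *
show(); save('scene','l.png',(205,125,295,215),6.5)
a=48; ar=np.radians(a); bar=np.array([.6966,-.0549,.337]); B=RC.T@(bar-C0); print('bar cab',B)
z=RC@[np.sin(ar),0,-np.cos(ar)]
g=bar-.12*z   # pre-grasp
print('pre TCP', g-.18*z, go(g,lean(a)))
print('down first', go(w(-.12,-.01,.30),down(1.445)))
E
```

```text
t 9.45 grasp [ 0.5639 -0.1311  0.2277] cab [-0.0409 -0.0921  0.2277] rpy [-179.9    1.   172.9] F [ 0.  -0.3  0.1] gap 0.0469 q [-0.33  0.14  1.31  0.    1.68 -1.77]
bar cab [8.12302786e-02 1.08817391e-04 3.37000000e-01]
pre TCP [ 0.47542394 -0.0268834   0.53773918] [  9.56   9.21 -13.45 -36.94 -37.01  84.51]
down first [ 7.46  8.2  -7.65  0.53  0.55 90.11]
```

View pics/l.png

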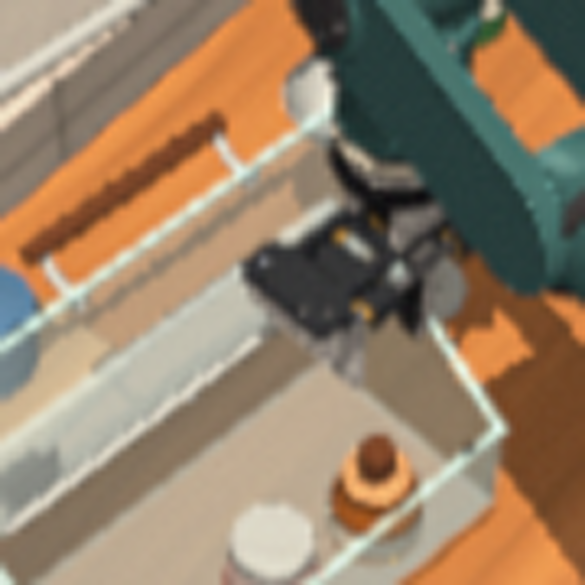

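The stopper is seated upright with its flange on the rim, and the flask has not moved. The bar is at cabinet x +81 mm. Next, back off and rotate into the 48° lean.

move_arm:
  targets: "5 1 -2 0 0 0; 10 3 -5 -3.7 -3.7 8.5; 13 5 -8 -7.4 -7.4 16.9; 13 7 -11 -11.1 -11.1 25.4; 12 9.2 -13.4 -14.8 -14.8 33.8; 11 9.2 -13.4 -18.5 -18.5 42.3; 10 9.2 -13.4 -22.2 -22.2 50.7; 9.6 9.2 -13.4 -25.9 -25.9 59.2"

```text
time: 10.5
eef_pos: [0.4756, -0.0272, 0.5351]
orientation: [2.536, 0.145, 1.9]
force: [0.5, -0.0, 0.1]
finger_gap: 0.0471
```

```bash
cat > p.py <<'E'
from h import *
import sys
d=float(sys.argv[1]); lat=float(sys.argv[2]); a=float(sys.argv[3]) if len(sys.argv)>3 else 48
Rm=lean(a).as_matrix(); bar=np.array([.6966,-.0549,.337])
show(); print(go(bar-d*Rm[:,2]+lat*Rm[:,1],lean(a)))
E
python3 p.py .12 0
```

```text
t 10.5 grasp [ 0.5795 -0.0143  0.3886] cab [-0.04    0.0256  0.3886] rpy [145.3   8.3 108.8] F [ 0.5 -0.   0.1] gap 0.0471 q [-0.24 -0.27  1.5   0.22  1.33 -0.61]
[-1.000e-02  1.400e-01 -2.300e-01 -1.116e+01 -1.106e+01  2.498e+01]
```

move_arm:
  targets: "0 0.1 -0.2 -3.7 -3.7 8.3; 0 0.1 -0.2 -7.4 -7.4 16.6; 0 0.1 -0.2 -11.2 -11.1 25; 0 0.1 -0.2 -11.2 -11.1 25; 0 0.1 -0.2 -11.2 -11.1 25"
  jaw: 0.26

```text
time: 11.12
eef_pos: [0.4753, -0.0269, 0.5362]
orientation: [2.306, 0.001, 1.446]
force: [-0.5, 0.1, 0.1]
finger_gap: 0.0243
```

```bash
python3 p.py .036 .002
```

```text
t 11.125 grasp [ 0.6078 -0.0436  0.4155] cab [-8.300e-03  2.000e-04  4.155e-01] rpy [132.1   0.   82.9] F [-0.5  0.1  0.1] gap 0.0243 q [-0.19 -0.33  1.58  0.06  1.06 -0.07]
[-0.    0.34  8.3  -0.13 -0.03  0.09]
```

move_arm:
  targets: "0 0.3 2.5 0 0 0; 0 0.3 5 0 0 0; 0 0.3 7 0 0 0; 0 0.3 8.3 0 0 0; 0 0.3 8.3 0 0 0"

```text
time: 11.75
eef_pos: [0.539, -0.0351, 0.4829]
orientation: [2.306, 0.001, 1.446]
force: [0.4, -0.9, 0.6]
finger_gap: 0.0247
```

```bash
python3 - <<'E'
from h import *
show()
r=lambda i,s:cv2.resize(i,None,fx=s,fy=s,interpolation=cv2.INTER_CUBIC)
a=viewer.get_image('top')[110:175,225:305];b=viewer.get_image('scene')[120:185,190:270]
cv2.imwrite('pics/m.png',np.hstack([r(a,5),r(b,5)]))
s=state();R0=R.from_euler('xyz',s['orientation']).as_matrix();g=s['eef_pos']+.18*R0[:,2]
tip=[g+.019*R0[:,2]+k*R0[:,1] for k in(-.0245,-.012,.012,.0245)]; bar=[.6966,-.0549,.337]
print(((proj('top',tip+[bar])+.5-[225,110])*5).round(),((proj('scene',tip+[bar])+.5-[190,120])*5+[400,0]).round())
E
```

```text
t 11.75 grasp [ 0.6715 -0.0518  0.3623] cab [0.0559 0.     0.3623] rpy [1.321e+02 1.000e-01 8.290e+01] F [ 0.4 -0.9  0.6] gap 0.0247 q [-0.18 -0.19  1.58  0.05  0.92 -0.07]
[[207. 200.]
 [210. 183.]
 [215. 150.]
 [217. 133.]
 [214. 152.]] [[597. 196.]
 [588. 182.]
 [573. 154.]
 [564. 140.]
 [571. 169.]]
```

View pics/m.png

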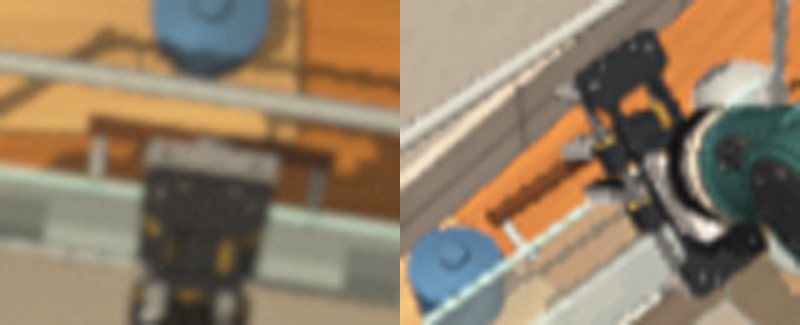

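The bar runs in between the two fingers, since its image line passes (571,168) where (571,169) was predicted, and the hand is clear of the rail. Advance slowly.

move_arm:
  targets: "0 0 0.7 0 0 0; 0 0 1.4 0 0 0; 0 0 2 0 0 0; 0 0 2.5 0 0 0; 0 0 2.5 0 0 0"

```text
time: 12.48
eef_pos: [0.557, -0.0372, 0.4699]
orientation: [2.298, 0.001, 1.446]
force: [1.3, -2.2, 5.4]
finger_gap: 0.0245
```

move_arm:
  targets: "0 0 0.4 0 0 0; 0 0 0.8 0 0 0; 0 0 0.8 0 0 0"

```text
time: 12.85
eef_pos: [0.5632, -0.038, 0.4645]
orientation: [2.297, 0.001, 1.446]
force: [1.1, -0.6, 1.3]
finger_gap: 0.0245
```

move_arm:
  targets: "0 0 0 0 0 0; 0 0 0 0 0 0; 0 0 0 0 0 0; 0 0 0 0 0 0"
  jaw: 0
  grip_force: 15

```text
time: 13.35
eef_pos: [0.5632, -0.038, 0.4638]
orientation: [2.299, 0.001, 1.446]
force: [0.4, 0.4, -1.1]
finger_gap: 0.0137
```

```bash
python3 - <<'E'
from h import *
show()
s=state();R0=R.from_euler('xyz',s['orientation']).as_matrix();g=s['eef_pos']+.18*R0[:,2]
B=RC.T@(g-C0);v=B[[0,2]]-[.033,.188];print(v,np.hypot(*v),np.degrees(np.arctan2(v[1],v[0])))
E
```

```text
t 13.35 grasp [ 0.6965 -0.0548  0.3441] cab [8.110e-02 2.000e-04 3.441e-01] rpy [1.317e+02 1.000e-01 8.290e+01] F [ 0.4  0.4 -1.1] gap 0.0137 q [-0.18 -0.14  1.57  0.05  0.86 -0.07]
[0.04810085 0.15605837] 0.16330310922973942 72.8694729006525
```

Gripped: the gap of 13.7 mm matches the 14 mm bar. Now I'll generate arc rows with the bar turning in the pads.

```bash
cat > arc.py <<'E'
from h import *
import sys
p0,step,n=float(sys.argv[1]),float(sys.argv[2]),int(sys.argv[3]); rad=float(sys.argv[4]) if len(sys.argv)>4 else 0
show()
R48=R.from_euler('y',0)
for i in range(1,n+1):
    p=p0+i*step; a=48-20*np.clip((p-100)/104,0,1); da=np.radians(48-a)
    e=np.array([[np.cos(da),-np.sin(da)],[np.sin(da),np.cos(da)]])@[-.0025,.0047]
    # reducing the lean turns the back of the hand towards +x (clockwise in x-z)
    e=np.array([[np.cos(da),np.sin(da)],[-np.sin(da),np.cos(da)]])@[-.0025,.0047]
    q=np.radians(p); v=(.1596+rad)*np.array([np.cos(q),np.sin(q)])+e
    print(p,' '.join('%.2f'%x for x in go(w(.033+v[0],.0002,.188+v[1]),lean(a))))
E
sed -i '/^R48/d;/da),-np.sin(da)\],\[np.sin/d' arc.py; python3 arc.py 71.5 2 8
```

```text
t 13.35 grasp [ 0.6965 -0.0548  0.3441] cab [8.110e-02 2.000e-04 3.441e-01] rpy [1.317e+02 1.000e-01 8.290e+01] F [ 0.4  0.4 -1.1] gap 0.0137 q [-0.18 -0.14  1.57  0.05  0.86 -0.07]
73.5 0.01 -0.13 -0.50 0.29 -0.02 0.11
75.5 0.01 -0.38 -1.00 0.29 -0.02 0.11
77.5 0.01 -0.64 -1.50 0.29 -0.02 0.11
79.5 0.01 -0.92 -1.98 0.29 -0.02 0.11
81.5 0.01 -1.22 -2.45 0.29 -0.02 0.11
83.5 0.01 -1.53 -2.91 0.29 -0.02 0.11
85.5 0.01 -1.86 -3.36 0.29 -0.02 0.11
87.5 0.01 -2.21 -3.80 0.29 -0.02 0.11
```

move_arm:
  targets: "0 -0.1 -0.5 0 0 0; 0 -0.4 -1 0 0 0; 0 -0.6 -1.5 0 0 0; 0 -0.9 -2 0 0 0; 0 -1.2 -2.4 0 0 0; 0 -1.5 -2.9 0 0 0; 0 -1.9 -3.4 0 0 0; 0 -2.2 -3.8 0 0 0"
  jaw: 0
  grip_force: 22

```text
time: 14.35
eef_pos: [0.5202, -0.0325, 0.4741]
orientation: [2.295, 0.001, 1.447]
force: [2.5, 2.1, 2.4]
finger_gap: 0.0131
```

```bash
python3 arc.py 87.5 2.5 8
```

```text
t 14.35 grasp [ 0.6539 -0.0493  0.3548] cab [3.810e-02 3.000e-04 3.548e-01] rpy [1.315e+02 1.000e-01 8.290e+01] F [2.5 2.1 2.4] gap 0.0131 q [-0.18 -0.24  1.64  0.06  0.9  -0.08]
90.0 0.00 -0.54 -0.41 0.49 -0.03 0.11
92.5 0.00 -1.01 -0.92 0.49 -0.03 0.11
95.0 0.01 -1.51 -1.41 0.49 -0.03 0.11
97.5 0.01 -2.02 -1.88 0.49 -0.03 0.11
100.0 0.01 -2.56 -2.32 0.49 -0.03 0.11
102.5 0.01 -2.96 -2.74 0.97 -0.03 0.11
105.0 0.01 -3.37 -3.13 1.45 -0.03 0.11
107.5 0.01 -3.81 -3.50 1.93 -0.03 0.11
```

```bash
python3 - <<'E'
from h import *
show()
r=lambda i,s:cv2.resize(i,None,fx=s,fy=s,interpolation=cv2.INTER_CUBIC)
a=viewer.get_image('top')[110:180,225:305];b=viewer.get_image('scene')[115:185,185:265]
cv2.imwrite('pics/n.png',np.hstack([r(a,5),r(b,5)]))
s=state();R0=R.from_euler('xyz',s['orientation']).as_matrix();g=s['eef_pos']+.18*R0[:,2]
for q in([g],[g+.009*R0[:,2]],[g+.019*R0[:,2]]):
  Q=[q[0]+RC[:,1]*k for k in(-.075,.075)]
  print(((proj('top',Q)+.5-[225,110])*5).round(),((proj('scene',Q)+.5-[185,115])*5+[400,0]).round())
E
```

```text
t 14.35 grasp [ 0.6539 -0.0493  0.3548] cab [3.810e-02 3.000e-04 3.548e-01] rpy [1.315e+02 1.000e-01 8.290e+01] F [2.5 2.1 2.4] gap 0.0131 q [-0.18 -0.24  1.64  0.06  0.9  -0.08]
[[331. 235.]
 [ 78. 198.]] [[708. 158.]
 [556. 268.]]
[[331. 226.]
 [ 80. 188.]] [[702. 159.]
 [550. 268.]]
[[332. 216.]
 [ 82. 178.]] [[695. 159.]
 [544. 268.]]
```

View pics/n.png

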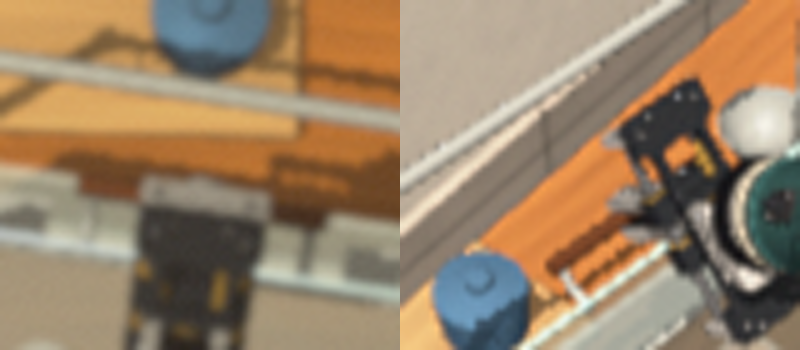

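The bar sits about 9–10 mm ahead of the grasp point, close to the tips (top view left end (78,185), scene (552,265)). It is still caged and near upright, so I'll regrip 8 mm deeper now.

move_arm:
  targets: "0 0 0 0 0 0; 0 0 0 0 0 0; 0 0 0.3 0 0 0; 0 0 0.6 0 0 0; 0 0 0.9 0 0 0; 0 0 0.9 0 0 0"
  jaw: 0.21

```text
time: 15.2
eef_pos: [0.5269, -0.0333, 0.4676]
orientation: [2.297, 0.001, 1.447]
force: [-1.0, 0.0, -0.3]
finger_gap: 0.0197
```

move_arm:
  targets: "0 0 0 0 0 0; 0 0 0 0 0 0; 0 0 0 0 0 0; 0 0 0 0 0 0"
  jaw: 0
  grip_force: 20

```text
time: 15.7
eef_pos: [0.5269, -0.0333, 0.468]
orientation: [2.296, 0.001, 1.447]
force: [0.5, -0.0, 0.6]
finger_gap: 0.0132
```

```bash
python3 - <<'E'
from h import *
show()
s=state();R0=R.from_euler('xyz',s['orientation']).as_matrix();g=s['eef_pos']+.18*R0[:,2]
B=RC.T@(g-C0);v=B[[0,2]]-[.033,.188];print(v,np.hypot(*v),np.degrees(np.arctan2(v[1],v[0])))
E
```

```text
t 15.7 grasp [ 0.6606 -0.0501  0.3486] cab [4.490e-02 3.000e-04 3.486e-01] rpy [1.315e+02 1.000e-01 8.290e+01] F [ 0.5 -0.   0.6] gap 0.0132 q [-0.18 -0.22  1.64  0.06  0.88 -0.08]
[0.01190992 0.16058669] 0.16102773610944268 85.75842104393561
```

```bash
sed -i 's/\[-.0025,.0047\]/[0,.0014]/' arc.py; python3 arc.py 85.8 2.5 8
```

```text
t 15.7 grasp [ 0.6606 -0.0501  0.3486] cab [4.490e-02 3.000e-04 3.486e-01] rpy [1.315e+02 1.000e-01 8.290e+01] F [ 0.5 -0.   0.6] gap 0.0132 q [-0.18 -0.22  1.64  0.06  0.88 -0.08]
88.3 0.00 -0.31 -0.56 0.46 -0.03 0.11
90.8 0.00 -0.76 -1.08 0.46 -0.03 0.11
93.3 0.00 -1.24 -1.59 0.46 -0.03 0.11
95.8 0.01 -1.75 -2.07 0.46 -0.03 0.11
98.3 0.01 -2.27 -2.53 0.46 -0.03 0.11
100.8 0.01 -2.76 -2.97 0.61 -0.03 0.11
103.3 0.01 -3.17 -3.38 1.09 -0.03 0.11
105.8 0.01 -3.60 -3.76 1.57 -0.03 0.11
```

move_arm:
  targets: "0 -0.3 -0.55 0.4 0 0; 0 -0.75 -1.1 0.4 0 0; 0 -1.25 -1.6 0.4 0 0; 0 -1.75 -2.05 0.4 0 0; 0 -2.25 -2.55 0.4 0 0; 0 -2.75 -2.95 0.6 0 0; 0 -3.2 -3.4 1.1 0 0; 0 -3.6 -3.75 1.6 0 0"

```text
time: 16.7
eef_pos: [0.475, -0.0267, 0.4681]
orientation: [2.319, 0.001, 1.447]
force: [0.3, 1.5, 5.9]
finger_gap: 0.0133
```

```bash
python3 arc.py 105.8 2.5 8
```

```text
t 16.7 grasp [ 0.6059 -0.0431  0.3457] cab [-0.0103  0.0004  0.3457] rpy [132.9   0.   82.9] F [0.3 1.5 5.9] gap 0.0133 q [-0.19 -0.34  1.72  0.06  0.94 -0.08]
108.3 -0.01 -0.58 -0.18 0.73 -0.05 0.11
110.8 -0.00 -1.05 -0.49 1.21 -0.05 0.11
113.3 -0.00 -1.53 -0.78 1.69 -0.05 0.11
115.8 -0.00 -2.02 -1.05 2.18 -0.05 0.11
118.3 -0.00 -2.52 -1.28 2.66 -0.05 0.11
120.8 -0.00 -3.03 -1.48 3.14 -0.05 0.11
123.3 0.00 -3.55 -1.65 3.62 -0.05 0.11
125.8 0.00 -4.08 -1.79 4.10 -0.05 0.11
```

```bash
python3 arc.py 105.8 2.5 8 .002|tail -8
```

```text
108.3 -0.01 -0.49 -0.35 0.73 -0.05 0.11
110.8 -0.01 -0.96 -0.67 1.21 -0.05 0.11
113.3 -0.00 -1.45 -0.97 1.69 -0.05 0.11
115.8 -0.00 -1.94 -1.23 2.18 -0.05 0.11
118.3 -0.00 -2.45 -1.47 2.66 -0.05 0.11
120.8 -0.00 -2.98 -1.67 3.14 -0.05 0.11
123.3 0.00 -3.50 -1.85 3.62 -0.05 0.11
125.8 0.00 -4.04 -1.99 4.10 -0.05 0.11
```

move_arm:
  targets: "0 -0.5 -0.35 0.7 0 0; 0 -0.95 -0.65 1.2 0 0; 0 -1.45 -0.95 1.7 0 0; 0 -1.95 -1.25 2.2 0 0; 0 -2.45 -1.45 2.7 0 0; 0 -3 -1.65 3.1 0 0; 0 -3.5 -1.85 3.6 0 0; 0 -4.05 -2 4.1 0 0"

```text
time: 17.7
eef_pos: [0.4327, -0.0212, 0.4512]
orientation: [2.393, 0.0, 1.447]
force: [1.0, 2.9, 1.8]
finger_gap: 0.0136
```

```bash
python3 arc.py 125.8 2.5 8 .002
```

```text
t 17.7 grasp [ 0.5543 -0.0364  0.3193] cab [-0.0623  0.0006  0.3193] rpy [137.1   0.   82.9] F [1.  2.9 1.8] gap 0.0136 q [-0.2  -0.42  1.79  0.06  1.02 -0.09]
128.3 -0.01 -0.45 -0.09 0.34 -0.08 0.10
130.8 -0.01 -1.00 -0.13 0.82 -0.08 0.11
133.3 -0.01 -1.55 -0.14 1.31 -0.08 0.11
135.8 -0.01 -2.11 -0.11 1.79 -0.08 0.11
138.3 -0.01 -2.66 -0.06 2.27 -0.08 0.11
140.8 -0.01 -3.21 0.03 2.75 -0.08 0.11
143.3 -0.01 -3.75 0.15 3.23 -0.08 0.11
145.8 -0.01 -4.29 0.31 3.71 -0.08 0.11
```

move_arm:
  targets: "0 -0.45 -0.1 0.3 0 0; 0 -1 -0.1 0.8 0 0; 0 -1.55 -0.15 1.3 0 0; 0 -2.1 -0.1 1.8 0 0; 0 -2.65 -0.05 2.3 0 0; 0 -3.2 0.05 2.75 0 0; 0 -3.75 0.15 3.2 0 0; 0 -4.3 0.3 3.7 0 0"

```text
time: 18.7
eef_pos: [0.4032, -0.0176, 0.4192]
orientation: [2.458, 0.0, 1.447]
force: [0.4, 2.8, 0.2]
finger_gap: 0.0135
```

```bash
python3 arc.py 145.8 2.5 8 .002
```

```text
t 18.7 grasp [ 0.516  -0.0316  0.2796] cab [-0.1009  0.0005  0.2796] rpy [140.9   0.   82.9] F [0.4 2.8 0.2] gap 0.0135 q [-0.2  -0.48  1.88  0.06  1.06 -0.09]
148.3 -0.01 -0.46 0.20 0.44 -0.08 0.11
150.8 -0.00 -0.97 0.44 0.92 -0.08 0.11
153.3 -0.00 -1.47 0.72 1.40 -0.08 0.11
155.8 -0.00 -1.95 1.03 1.88 -0.08 0.11
158.3 -0.00 -2.42 1.37 2.36 -0.08 0.11
160.8 -0.00 -2.88 1.73 2.84 -0.07 0.11
163.3 -0.00 -3.32 2.12 3.32 -0.07 0.11
165.8 -0.00 -3.74 2.54 3.80 -0.07 0.11
```

move_arm:
  targets: "0 -0.45 0.2 0.4 0 0; 0 -0.95 0.45 0.9 0 0; 0 -1.45 0.7 1.4 0 0; 0 -1.95 1 1.9 0 0; 0 -2.4 1.35 2.4 0 0; 0 -2.9 1.75 2.8 0 0; 0 -3.3 2.1 3.3 0 0; 0 -3.75 2.55 3.8 0 0"

```text
time: 19.7
eef_pos: [0.3904, -0.016, 0.3754]
orientation: [2.525, 0.0, 1.447]
force: [1.1, 1.7, 1.1]
finger_gap: 0.0132
```

```bash
python3 arc.py 165.8 2.5 8 .002
```

```text
t 19.7 grasp [ 0.4937 -0.0289  0.2286] cab [-0.1234  0.0004  0.2286] rpy [144.7   0.   82.9] F [1.1 1.7 1.1] gap 0.0132 q [-0.2  -0.48  1.96  0.05  1.05 -0.09]
168.3 0.00 -0.35 0.44 0.47 -0.06 0.11
170.8 0.00 -0.71 0.93 0.96 -0.06 0.11
173.3 0.00 -1.04 1.45 1.44 -0.06 0.11
175.8 0.00 -1.35 1.99 1.92 -0.06 0.11
178.3 0.00 -1.63 2.55 2.40 -0.06 0.11
180.8 0.00 -1.89 3.13 2.88 -0.06 0.11
183.3 0.00 -2.13 3.73 3.36 -0.06 0.11
185.8 0.00 -2.34 4.34 3.84 -0.06 0.11
```

move_arm:
  targets: "0 -0.35 0.45 0.5 0 0; 0 -0.7 0.95 1 0 0; 0 -1.05 1.45 1.4 0 0; 0 -1.35 2 1.9 0 0; 0 -1.65 2.55 2.4 0 0; 0 -1.9 3.15 2.9 0 0; 0 -2.15 3.75 3.4 0 0; 0 -2.35 4.35 3.8 0 0"

```text
time: 20.7
eef_pos: [0.3964, -0.0168, 0.3259]
orientation: [2.592, 0.0, 1.447]
force: [0.6, 1.4, 0.5]
finger_gap: 0.0133
```

```bash
python3 arc.py 185.8 1.5 8 .002
```

```text
t 20.7 grasp [ 0.4898 -0.0285  0.1724] cab [-0.1273  0.0003  0.1724] rpy [148.5   0.   82.9] F [0.6 1.4 0.5] gap 0.0133 q [-0.2  -0.43  2.01  0.05  1.01 -0.09]
187.3 0.00 -0.06 0.33 0.29 -0.05 0.12
188.8 0.00 -0.14 0.72 0.58 -0.05 0.12
190.3 0.00 -0.21 1.12 0.87 -0.05 0.12
191.8 0.00 -0.26 1.51 1.16 -0.05 0.12
193.3 0.00 -0.31 1.92 1.45 -0.05 0.12
194.8 0.00 -0.35 2.32 1.73 -0.05 0.12
196.3 0.00 -0.37 2.73 2.02 -0.05 0.12
197.8 0.00 -0.39 3.15 2.31 -0.05 0.12
```

move_arm:
  targets: "0 -0.05 0.35 0.3 0 0; 0 -0.15 0.7 0.6 0 0; 0 -0.2 1.1 0.9 0 0; 0 -0.25 1.5 1.2 0 0; 0 -0.3 1.9 1.5 0 0; 0 -0.35 2.3 1.7 0 0; 0 -0.35 2.7 2 0 0; 0 -0.4 3 2.3 0 0"

```text
time: 21.7
eef_pos: [0.4089, -0.0184, 0.2983]
orientation: [2.631, 0.0, 1.447]
force: [2.5, 1.7, 1.3]
finger_gap: 0.0134
```

```bash
python3 arc.py 197.1 1 8 .002
```

```text
t 21.7 grasp [ 0.4962 -0.0293  0.1413] cab [-0.1208  0.0003  0.1413] rpy [150.7   0.   82.9] F [2.5 1.7 1.3] gap 0.0134 q [-0.2  -0.36  2.02  0.04  0.98 -0.09]
198.1 0.00 -0.01 0.22 0.12 -0.04 0.12
199.1 0.00 -0.00 0.50 0.31 -0.04 0.12
200.1 0.00 0.01 0.78 0.50 -0.04 0.12
201.1 0.00 0.03 1.06 0.69 -0.04 0.12
202.1 0.00 0.05 1.34 0.89 -0.04 0.12
203.1 0.00 0.08 1.62 1.08 -0.04 0.12
204.1 0.00 0.10 1.90 1.25 -0.04 0.12
205.1 0.00 0.08 2.18 1.25 -0.04 0.12
```

Near the stop now (expected at about 204°), so slow steps with the force watched.

move_arm:
  targets: "0 0 0.2 0.1 0 0; 0 0 0.4 0.2 0 0; 0 0 0.6 0.4 0 0; 0 0 0.8 0.5 0 0; 0 0 1 0.6 0 0; 0 0 1.2 0.8 0 0; 0 0 1.3 0.8 0 0; 0 0 1.3 0.8 0 0"

```text
time: 22.7
eef_pos: [0.4154, -0.0192, 0.287]
orientation: [2.645, 0.0, 1.447]
force: [2.7, 1.4, 0.4]
finger_gap: 0.0133
```

move_arm:
  targets: "0 0 0.1 0 0 0; 0 0 0.2 0 0 0; 0 0 0.3 0 0 0; 0 0 0.4 0 0 0; 0 0 0.4 0 0 0"

```text
time: 23.32
eef_pos: [0.4172, -0.0194, 0.2831]
orientation: [2.645, 0.0, 1.447]
force: [0.3, 0.6, 0.7]
finger_gap: 0.0133
```

move_arm:
  targets: "0 0 0.1 0 0 0; 0 0 0.2 0 0 0; 0 0 0.3 0 0 0; 0 0 0.4 0 0 0; 0 0 0.4 0 0 0"

```text
time: 23.95
eef_pos: [0.4185, -0.0196, 0.2808]
orientation: [2.647, 0.001, 1.447]
force: [-11.8, 3.2, 10.7]
finger_gap: 0.0135
```

```bash
python3 arc.py 204 0 1 .002
```

```text
t 23.95 grasp [ 0.5033 -0.0302  0.1224] cab [-0.1136  0.0003  0.1224] rpy [151.7   0.   82.9] F [-11.8   3.2  10.7] gap 0.0135 q [-0.19 -0.32  2.02  0.04  0.95 -0.09]
204.0 -0.00 0.12 -0.13 0.35 -0.03 0.15
```

It's on the stop: the grasp point is at cabinet (−113.6, 122.4) against the expected (−113, 122.6), and the force rises. Release and retreat along the tool axis.

move_arm:
  targets: "0 0 -0.1 0 0 0; 0 0 -0.1 0 0 0; 0 0 -0.1 0 0 0; 0 0 -0.1 0 0 0; 0 0 -0.1 0 0 0"
  jaw: 0.26

```text
time: 24.58
eef_pos: [0.4181, -0.0195, 0.2815]
orientation: [2.647, 0.001, 1.447]
force: [-0.2, 0.1, 0.9]
finger_gap: 0.0248
```

move_arm:
  targets: "0 0 -0.7 0 0 0; 0 0 -1.5 0 0 0; 0 0 -2.5 0 0 0; 0 0 -4 0 0 0; 0 0 -7 0 0 0; 0 0 -11 0 0 0; 0 0 -14 0 0 0; 0 0 -14 0 0 0"

```text
time: 25.58
eef_pos: [0.3516, -0.0112, 0.4084]
orientation: [2.639, 0.001, 1.447]
force: [1.4, 0.3, -0.4]
finger_gap: 0.0244
```

```bash
python3 - <<'E'
from h import *
show()
r=lambda i,s:cv2.resize(i,None,fx=s,fy=s,interpolation=cv2.INTER_CUBIC)
a=viewer.get_image('top')[105:255,140:375];b=viewer.get_image('scene')[85:255,155:290]
A=r(a,1.7);B=r(b,2.9);P=np.zeros((B.shape[0],A.shape[1]+B.shape[1],3),np.uint8);P[:A.shape[0],:A.shape[1]]=A;P[:,A.shape[1]:]=B
cv2.imwrite('pics/z.png',P)
Q=[w(-.1126,k,.1226) for k in(-.075,.075)]
print(((proj('top',Q)+.5-[140,105])*1.7).round(),((proj('scene',Q)+.5-[155,85])*2.9+[A.shape[1],0]).round())
E
```

```text
t 25.575 grasp [ 0.4376 -0.0221  0.2507] cab [-1.799e-01  1.000e-04  2.507e-01] rpy [1.512e+02 1.000e-01 8.290e+01] F [ 1.4  0.3 -0.4] gap 0.0244 q [-0.21 -0.55  1.91  0.04  1.28 -0.09]
[[236. 182.]
 [163. 171.]] [[739. 345.]
 [662. 410.]]
```

The picture limit is reached, so I'll check the bar and stopper by colour at their predicted pixels instead.

```bash
python3 - <<'E'
from h import *
show()
for n in('top','scene'):
    im=viewer.get_image(n)
    for nm,P in dict(barR=w(-.1126,-.06,.13),barRR=w(-.1126,-.07,.13),barL=w(-.1126,.06,.13),barLL=w(-.1126,.07,.13),knob=w(-.0435,-.0918,.128),flange=w(-.06,-.0918,.078),redcap=w(-.043,0,.1)).items():
        u,v=proj(n,P)[0].round().astype(int); print(n,nm,(u,v),[im[v+d,u].tolist() for d in(-5,-3,-1,0,1,3,5)])
E
```

```text
t 25.675 grasp [ 0.4367 -0.0219  0.2461] cab [-1.808e-01  2.000e-04  2.461e-01] rpy [151.7   0.   82.9] F [-0.1 -0.1 -0. ] gap 0.0244 q [-0.21 -0.55  1.92  0.04  1.28 -0.09]
top barR (np.int64(274), np.int64(211)) [[80, 115, 155], [62, 94, 136], [41, 61, 88], [37, 54, 85], [40, 64, 100], [43, 87, 139], [42, 97, 156]]
top barRR (np.int64(277), np.int64(211)) [[89, 110, 127], [65, 98, 142], [45, 73, 108], [40, 64, 100], [38, 67, 103], [42, 68, 103], [38, 69, 104]]
top barL (np.int64(240), np.int64(205)) [[112, 139, 161], [66, 110, 167], [47, 84, 133], [41, 71, 114], [40, 70, 112], [45, 92, 151], [50, 113, 184]]
top barLL (np.int64(237), np.int64(205)) [[128, 152, 166], [112, 137, 160], [70, 90, 120], [48, 71, 113], [42, 71, 116], [45, 97, 157], [47, 113, 183]]
top knob (np.int64(286), np.int64(192)) [[114, 139, 152], [123, 146, 155], [119, 138, 144], [118, 136, 143], [117, 135, 142], [119, 139, 144], [123, 147, 155]]
top flange (np.int64(284), np.int64(198)) [[118, 136, 143], [120, 138, 145], [126, 151, 159], [127, 154, 163], [120, 147, 160], [91, 121, 145], [141, 165, 167]]
top redcap
[... 566 characters left out ...]
15], [39, 68, 120], [78, 93, 117], [154, 168, 174]]
scene barLL (np.int64(246), np.int64(224)) [[202, 217, 209], [204, 219, 203], [113, 121, 142], [121, 131, 154], [56, 79, 126], [90, 104, 126], [153, 169, 175]]
scene knob (np.int64(263), np.int64(190)) [[169, 188, 189], [194, 210, 207], [185, 200, 202], [149, 159, 164], [137, 146, 154], [133, 142, 152], [138, 150, 156]]
scene flange (np.int64(265), np.int64(199)) [[118, 127, 133], [149, 163, 167], [160, 180, 186], [167, 190, 200], [158, 178, 187], [94, 101, 102], [189, 206, 196]]
scene redcap (np.int64(247), np.int64(207)) [[193, 207, 205], [185, 196, 191], [186, 199, 192], [186, 199, 193], [186, 198, 192], [185, 196, 190], [186, 198, 192]]
```

```bash
python3 -c "
from h import *
im=viewer.get_image('top')
u,v=proj('top',w(-.0435,-.0918,.108))[0].round().astype(int); print(im[v,u],im[v,u-8],im[v+8 if v<370 else v,u])
print(env.hand_in())"
```

```text
[119 137 142] [110 140 159] [ 92 123 146]
the job is handed in; nothing more can be done
None
```

The stopper is set in the flask and the flap is lowered onto its stop. I handed the job in at about 26 s, with the hand clear of everything.

**Stopper:** I gripped it at the knob and lowered it until the flange met the rim at z ≈ 0.072 m. A further push raised the force to 9.9 N with almost no movement. A picture taken after release showed it upright, flange on the rim, with the flask where it had been.

**Flap:** I took the bar with the hand leaned back 48°. The bar first sat about 9 mm too near the fingertips, so I regripped deeper while the flap was still near upright. I then guided it down the whole arc to the stop. It met the stop within 1 mm of the calculated closed position, at about 16 N, while still held.

**Last checks:**
- Dark bar pixels appeared at the predicted closed position in the top view. In the scene view they matched clearly only at the left end; the right end was unclear.
- The force was about zero after the hand retreated, and the red-banded jar's cap is where it was.
- The picture limit was reached, so I could not view the final scene.
- The final colour check could not make out the knob through the closed flap, so the stopper's state rests on the earlier picture.
- I did not recheck the yellow-banded jar or the other kitchenware, but no move came near them.
- The two cameras disagreed on the rim height by about 18 mm, and the contact force settled it.
- One brief 5 N contact occurred while I was getting the fingers around the bar. I did not find out what they touched.

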